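Hang up the ear defenders

ROBOT

A 7-joint arm with a two-finger parallel gripper is mounted at the origin on the work surface. World frame = base frame: x ahead of the robot, y to its left, z up, the work surface at z = 0. Lengths are in mm, angles in rad, forces in N, time in s.
With the tool pointing down it reaches from about 400 to 875 mm from the base axis. Payload 4.4 kg.
Tool frame: the origin (TCP) lies on the centre line of the jaws, within the pads' length; the fingertips stand 8 mm ahead of it and the grasp point (between the pads) lies 11 mm behind it; x points along the fingers, y is the direction in which the jaws open and shut, and the axes are right-handed (so a half turn about x gives the same grasp; the last joint's range is limited). The gripper opens to 85 mm and grips with 20 to 120 N. Pads are 22 mm wide; open, the fingers measure 114 mm over their backs; the gripper's body (76 mm by 85 mm) begins 54 mm behind the grasp point. The pads swing forward as they close: fully open they stand 13 mm farther back than shut.
Start: joints at [-0.066, 0.628, 0.038, 1.517, -0.027, 0.996, -0.02], TCP at [650.014, 0.027, 239.313] pointing down, gripper open.
Joint ranges: [-3.06, 3.06], [-0.37, 2.12], [-1.25, 1.32], [0.18, 2.47], [-1.1, 4.24], [0.23, 1.98], [-2.94, 2.94]. Speed limits (rad/s): [2.57, 2.57, 3.14, 3.14, 3.14, 3.14, 3.14].

INTERFACE

Orientations are given as [roll, pitch, yaw] about the fixed x, y, z axes, in that order (R = Rz(yaw) Ry(pitch) Rx(roll)).
In Python, from cell import * gives the robot as it stands. The module is installed in compiled form; this text tells all that it offers.
- The arm moves only by the tool jog_arm, never from a script. Its argument "series" is a list of rows, each a list of 3 entries, a list of its own where there are three numbers: the turn, a rotation vector about the tool's x, y, z in degrees, then the shift along the tool's x, y, z in mm, then the gripper's target within -1 to 1 (shut at 1, half-way at 0, fully open at -1). In form: [[[rx, ry, rz], [dx, dy, dz], hand], ...]. A call has 1 to 8 rows; each row shifts and turns the commanded pose from where the row before left it, along the tool's axes as they then stand; what a row does not reach is not made up. A row lasts 1/8 s, in which the tool goes at most 62.5 mm and 10.7 degrees, less where a joint would pass 70% of its speed; a pose out of reach is approached as far as the arm can. A call is refused whole if a number of a shift passes 62.5 or a number of a turn 10.7, either way. A call with a gripper value outside its range is refused whole. The fingers move at their own pace and stop on an object; the grip force is fixed at half the most. Time passes only in rows, so rows that do not move let the fingers close. It gives the time, the measured TCP pose, the force and the opening at its end, in the units of the state.
- read_state(): the state, without advancing time (a new reading comes with each control period).
- get_image(name): name is "scene" or "side" or "wrist"; returns a dict with "img" (420x560x3 uint8, red, green, blue), "range_z" (420x560 float32, mm along the optical axis (not along the pixel's ray), 0 where there is no reading), "fovy" (degrees; the focal length in pixels is half the picture's height over the tangent of half this angle, whatever the lens; pixels are square), "cx", "cy" (the principal point, pixels), "k1" (the pictures are not rectified: a ray, as slopes to the right and down, at radius r is drawn at 1 + k1 r^2 times it, then the intrinsics apply), "cam_to_world" (4x4, takes a point from camera to world coordinates). Camera axes: x right, y up, looking along -z (the intrinsics and any distortion apply to the point x, -y, -z); pixel columns grow to the right and rows downward; lengths in mm; the calibration is good to about 2 mm. A picture is of the moment at which its call begins.
- finish_job(): hands the job in, once; it reports no verdict.
The state is a dict: "clock": time; "qpos": joint angles; "qd": joint speeds; "tau": joint torques, N m; "eef_pos": TCP position; "tool_rot": TCP orientation; "force": force on the tool from outside, world axes, zero at the start; "torque": the same for the moment, N m; "width": finger opening in mm.
Only numpy, scipy, OpenCV 4.12 (cv2) and the standard library are available. Lean on these libraries where they do the work, as an engineer would, in place of code of your own. Each camera call takes 0.05 s, during which the arm holds its last target. There are 200 camera calls.

TASK

Take the ear defenders out from under the bench shelf and hang them on the stand: headband squarely over the horizontal bar, near the middle of the bar, with one cup hanging on each side. Lower them onto the bar rather than dropping them, let go, and leave everything else on the table where it is.

Things in the scene. Friction and masses are not known exactly. Their poses are not given: they have to be found in the camera images.
- ear_defenders: Rigid ear defenders, grey cups, black headband, about 0.24 kg, 187 x 62 x 167 mm (x, y, z), standing upright on their two cups in one bay of the shelf, half under its board. Origin: on the underside, midway between the cups; z up; x from cup to cup (at the start -x points out of the open front of the shelf, roughly to world +y); y across the band's width.
- crown (a point): Underside of the headband at its very top, mid-width: x 0, y 0, z 158 mm in the ear defenders' frame, same axes. The band is 24 mm wide (y) and 8 mm thick, a half circle of mean radius 72 mm about x 0, z 90 mm (ten straight segments), with straight legs down into the cups.
- shoulder (a point): Middle of the band at its shoulder on the -x side, 45 degrees down from the top: x -51, y 0, z 141 mm in the ear defenders' frame, same axes. Here the band can be gripped across its 24 mm width (y), clear of shelf and bar, by a tool pointing roughly along the arch radius, 40 to 45 degrees from vertical.
- cup (a point): Centre of the underside of the cup on the -x side: x -73, y 0, z 0 in the ear defenders' frame, same axes. Each cup is 78 mm high, 62 mm wide (y) and fills x from 53 to 93 mm on its side; the cups are 106 mm apart inside.
- stand: Hanging stand, fixed: one post carries a horizontal round steel bar. Origin at table level under the bar's middle; y along the bar, roughly away from the robot. Free end (black ball, 22 mm) at y -108 mm; post (18 mm thick, 190 mm high) at y +115 mm, its foot 150 x 75 x 10 mm centred under it. Nothing is above the bar. Hung on it, the ear defenders' origin is 27 mm up.
- bar_mid (a point): The middle of the bar, on its axis, 178 mm above the table; y along the bar. The bar is 14 mm in diameter.
- bench_shelf: Fixed plywood shelf: board 170 deep (x) x 380 mm (y), underside 200, top 216 mm above the table, goods on it up to 266 mm from 55 mm behind the front edge. Upright panels at y -184, 0, 184 mm, 85 to 165 mm behind that edge, leave 2 bays. Origin at table level under the front edge's middle; +x goes in (roughly world -y). The ear defenders' middle is about 40 mm behind the edge.
- spool: Bystander: grey spool lying flat, 150 mm diameter, 55 mm high, in the other bay of the shelf. Origin at the centre of its underside.
- battery: Bystander: black battery pack 60 x 26 x 24 mm, lying in front of the shelf between the two bays. Origin at the centre of its underside.
- wheel: Bystander: rubber wheel lying flat, 58 mm diameter, 24 mm high, between shelf and stand. Origin at the centre of its underside.
- mug: Bystander: white mug 95 mm high, 80 mm diameter, to the far left. Origin at the centre of its underside.
- screwdriver: Bystander: screwdriver lying between robot and stand. Origin on its underside.
- goggles: Bystander: clear safety goggles, 150 mm wide, 50 mm high, beyond shelf and stand. Origin at the underside of the lens.
- robot_car: Bystander: small four-wheeled robot car, 160 x 130 x 66 mm, to the right, behind the shelf. Origin at table level under its middle.
Not all that is in view belongs to the job. What is shaped like the ear_defenders but orange is not meant.

How it is judged:
By the outcome, as a careful person would: the job done as asked, in the order asked, and still so for the second after the job is handed in, with the robot touching nothing.
It also fails if it takes over 50 s, if anything falls off the work surface, if the arm or the gripper's body presses on something with over 40 N, if the wrist force passes 120 N, or if a joint passes its speed limit or range.

## Working session

There is one attempt and no reset: what is moved stays moved. The work goes in short steps, Python scripts to look and compute and a tool call to move; the robot and the scene stay as the last step left them, time stands still between calls to the robot, and variables do not carry over. Pictures are saved under pics/ and viewed, about 8 in all and at most 12, crops included, and the job is handed in when it is done.

Besides the shell and the picture viewer there is one more tool, called as name([rows], argument=value, ...), one row to a line, values as JSON. jog_arm: Moves the arm, as the interface text tells. Its arguments: {"type":"object","properties":{"series":{"type":"array"}},"required":["series"]}

```bash
mkdir -p pics
cat > h.py <<'E'
from cell import *
import numpy as np, cv2
from scipy.spatial.transform import Rotation as Rn
def cloud(d):
    H,W=d["range_z"].shape; f=H/2/np.tan(np.radians(d["fovy"])/2)
    u,v=np.meshgrid(np.arange(W),np.arange(H))
    K=np.array([[f,0,d["cx"]],[0,f,d["cy"]],[0,0,1.]])
    s=cv2.undistortPoints(np.stack([u,v],-1).reshape(-1,1,2).astype(float),K,np.array([d["k1"],0,0,0.])).reshape(H,W,2)
    z=d["range_z"]; P=np.stack([s[...,0]*z,-s[...,1]*z,-z],-1)
    T=np.array(d["cam_to_world"]); return P@T[:3,:3].T+T[:3,3]
def save(d,n,crop=None,k=1):
    im=d["img"][...,::-1]
    if crop: x0,x1,y0,y1=crop; im=im[y0:y1,x0:x1]
    cv2.imwrite("pics/"+n,cv2.resize(im,None,fx=k,fy=k,interpolation=cv2.INTER_CUBIC))
E
python3 - <<'E'
from h import *
import pickle
for n in ["scene","side"]:
    d=get_image(n); pickle.dump(d,open(n+".pkl","wb")); save(d,n+"1.png"); print(n,d["fovy"],d["k1"],np.round(d["cam_to_world"],2).tolist(),(d["range_z"]==0).mean())
print(read_state())
E
```

```text
scene 53.12685980367908 -0.03058118404781294 [[-0.14, -0.55, 0.82, 1464.22], [0.99, -0.08, 0.11, 114.83], [0.0, 0.83, 0.55, 795.62], [0.0, 0.0, 0.0, 1.0]] 0.003907312925170068
side 47.65588177431419 0.025603043669768136 [[-0.92, 0.19, -0.35, 8.21], [-0.4, -0.43, 0.81, 1000.6], [0.0, 0.88, 0.47, 756.34], [0.0, 0.0, 0.0, 1.0]] 0.010701530612244898
{'clock': 0.1, 'qpos': array([-0.06581771,  0.62926284,  0.03839815,  1.5182591 , -0.02699878,
        0.99631849, -0.02000903]), 'qd': array([-7.75449089e-04, -2.25211221e-03,  3.33892947e-05, -3.90632643e-03,
        7.61219509e-05, -1.29629932e-03,  2.85091940e-04]), 'tau': array([ 3.65140630e-03, -5.64529252e+01,  1.23032581e+00, -1.93971133e+01,
        1.11524854e-02,  5.46943455e-03, -1.37002465e-05]), 'eef_pos': array([6.49450344e+02, 6.90184071e-02, 2.38477071e+02]), 'tool_rot': array([-1.57563879,  1.56906476,  3.13679744]), 'force': array([-0.46742923,  0.60126277,  0.04998115]), 'torque': array([ 0.01267675, -0.0080324 ,  0.00456177]), 'width': 85.18476431524255}
```

View pics/scene1.png

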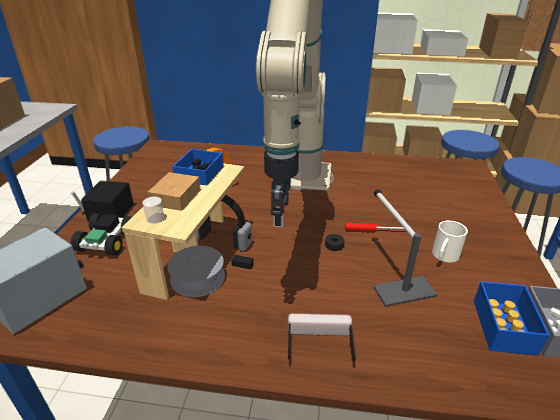

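View pics/side1.png

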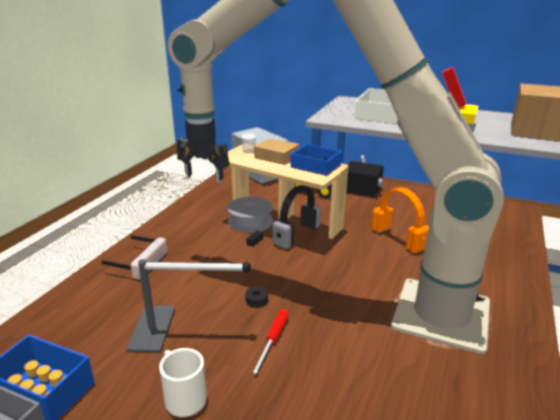

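The scene view shows the shelf on the left with its front edge from (135,228) to (243,168), a grey-cup/black-band set at (240,225), and the stand bar from (377,193) to (415,235). In the side view the candidates are the grey cups with black band at (298,215), under the shelf, and the orange set at (400,215), beside the robot. The grey and black one fits the description. I'll confirm it in a crop and measure.

Run:
```python
from h import *
import pickle
D={n:pickle.load(open(n+".pkl","rb")) for n in["scene","side"]}
save(D["side"],"crop1.png",(220,360,140,270),5)
for n in D:
    d=D[n];P=cloud(d);im=d["img"].astype(int);hsv=cv2.cvtColor(d["img"],cv2.COLOR_RGB2HSV)
    z=P[...,2];ok=d["range_z"]>0
    yy,xx=np.mgrid[:420,:560]
    win=(lambda a,b,c,e:(xx>=a)&(xx<b)&(yy>=c)&(yy<e))
    # bar
    w=win(370,425,185,245) if n=="scene" else win(140,255,255,280)
    m=w&ok&(z>165)&(z<200); Q=P[m]
    vx,vy,x0,y0=cv2.fitLine(Q[:,:2].astype(np.float32),cv2.DIST_HUBER,0,.01,.01).ravel()
    t=(Q[:,:2]-[x0,y0])@[vx,vy]
    print(n,"bar",m.sum(),"dir",vx,vy,"ends",(np.array([x0,y0])+np.outer([t.min(),t.max()],[vx,vy])).round(1).tolist(),"len",np.ptp(t),"ztop",np.percentile(z[m],[5,50,95]).round(1))
    # shelf board top
    w=win(120,250,155,245) if n=="scene" else win(220,350,140,200)
    m=w&ok&(z>208)&(z<222);Q=P[m]
    if len(Q)>20:
        r=cv2.minAreaRect(Q[:,:2].astype(np.float32)); print("shelf",m.sum(),np.round(cv2.boxPoints(r),0).tolist(),r[1])
    # ear: below board
    w=win(215,262,185,255) if n=="scene" else win(270,325,178,250)
    m=w&ok&(z>12)&(z<185)&(hsv[...,1]<90); Q=P[m]
    dark=m&(hsv[...,2]<60); grey=m&(hsv[...,2]>70)
    for nm,mm in(("dark",dark),("grey",grey)):
        nl,lab,st,ce=cv2.connectedComponentsWithStats(mm.astype(np.uint8))
        for i in range(1,nl):
            if st[i,4]>25:
                q=P[lab==i]; print(nm,st[i].tolist(),"med",np.median(q,0).round(0),"lo",np.percentile(q,3,0).round(0),"hi",np.percentile(q,97,0).round(0))
```

```text
scene bar 410 dir 0.9292889 0.36935362 ends [[399.9, 240.5], [620.6, 328.2]] len 237.5601904625404 ztop [173.6 183.4 189.7]
shelf 3081 [[339.0, -317.0], [717.0, -377.0], [744.0, -206.0], [366.0, -146.0]] (173.35003662109375, 383.17706298828125)
dark [221, 195, 24, 53, 335] med [ 480. -155.  120.] lo [ 459. -189.   25.] hi [ 502. -136.  163.]
grey [237, 222, 15, 28, 292] med [ 500. -129.   57.] lo [ 460. -146.   15.] hi [ 509. -116.   78.]
side bar 801 dir 0.92573714 0.37816763 ends [[392.5, 247.4], [611.7, 337.0]] len 236.79919567579674 ztop [172.6 181.3 187.3]
shelf 1649 [[338.0, -318.0], [720.0, -370.0], [743.0, -197.0], [362.0, -145.0]] (174.56607055664062, 385.3973083496094)
dark [280, 186, 36, 59, 707] med [ 450. -253.   82.] lo [ 419. -276.   16.] hi [ 481. -135.  164.]
grey [314, 205, 7, 21, 92] med [ 414. -275.   52.] lo [ 409. -288.   17.] hi [ 427. -264.   76.]
grey [273, 219, 18, 29, 386] med [ 471. -121.   53.] lo [ 449. -137.   14.] hi [ 504. -112.   77.]
```

View pics/crop1.png

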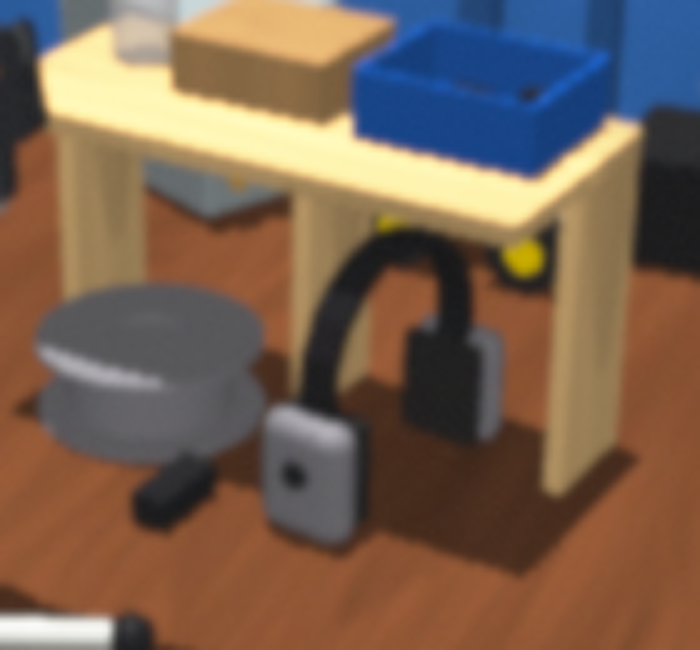

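The crop confirms the grey-cup, black-band set standing in the right bay, with its near cup at about (283,235) in the side view. The battery sits in front at (256,237). Next come the ear pose fit, the battery and wheel positions, and the tool frame.

Run:
```python
from h import *
import pickle
D={n:pickle.load(open(n+".pkl","rb")) for n in["scene","side"]}
A=[]
for n in D:
    d=D[n];P=cloud(d);hsv=cv2.cvtColor(d["img"],cv2.COLOR_RGB2HSV);z=P[...,2]
    yy,xx=np.mgrid[:420,:560]
    win=(lambda a,b,c,e:(xx>=a)&(xx<b)&(yy>=c)&(yy<e)&(d["range_z"]>0))
    w=win(215,262,185,255) if n=="scene" else win(270,325,178,250)
    band=w&(hsv[...,1]<110)&(hsv[...,2]<70)&(z>95)&(z<172)&(P[...,0]>400)&(P[...,0]<520)&(P[...,1]>-290)
    q=P[band]
    for lo in range(95,175,15):
        s=q[(q[:,2]>=lo)&(q[:,2]<lo+15)]
        for nm,ss in(("near",s[s[:,1]>-185]),("far",s[s[:,1]<=-185])):
            if len(ss)>5: print(n,lo,nm,len(ss),np.median(ss,0).round(0),np.percentile(ss,[5,95],0)[:,:2].round(0).tolist())
    g=w&(hsv[...,1]<90)&(hsv[...,2]>70)&(z>15)&(z<70)&(P[...,1]>-150); q=P[g]
    vx,vy,x0,y0=cv2.fitLine(q[:,:2].astype(np.float32),cv2.DIST_HUBER,0,.01,.01).ravel()
    print(n,"face",len(q),np.degrees(np.arctan2(vy,vx)),x0,y0,np.percentile(q,[2,98],0).round(0).tolist())
    A.append(P[w&(hsv[...,1]<110)&(z>15)&(z<172)&(P[...,0]>400)&(P[...,0]<520)&(P[...,1]>-300)])
    b=(win(228,258,253,272) if n=="scene" else win(246,268,228,246))&(z>8)&(z<32)&(hsv[...,2]<60)
    wh=(win(322,348,230,252) if n=="scene" else win(243,272,284,306))&(z>8)&(z<32)&(hsv[...,2]<60)
    for nm,m in(("battery",b),("wheel",wh)): print(n,nm,m.sum(),np.percentile(P[m],[3,50,97],0).round(0).tolist())
r=cv2.minAreaRect(np.vstack(A)[:,:2].astype(np.float32)); print(r)
s=read_state();R=Rn.from_euler("xyz",s["tool_rot"]);print(R.as_matrix().round(3))
```

```text
scene 95 near 28 [ 485. -139.  103.] [[472.0, -147.0], [490.0, -136.0]]
scene 110 near 36 [ 481. -143.  119.] [[467.0, -150.0], [489.0, -138.0]]
scene 125 near 37 [ 477. -150.  133.] [[465.0, -158.0], [487.0, -145.0]]
scene 140 near 64 [ 475. -164.  149.] [[459.0, -179.0], [483.0, -154.0]]
scene 155 near 28 [ 468. -178.  159.] [[458.0, -183.0], [476.0, -170.0]]
scene 155 far 24 [ 471. -189.  163.] [[455.0, -194.0], [475.0, -185.0]]
scene face 188 -26.7061 494.49384 -127.29447 [[463.0, -147.0, 17.0], [510.0, -116.0, 69.0]]
scene battery 202 [[554.0, -150.0, 9.0], [572.0, -121.0, 22.0], [580.0, -94.0, 26.0]]
scene wheel 233 [[413.0, 111.0, 9.0], [446.0, 135.0, 23.0], [463.0, 159.0, 27.0]]
side 95 near 32 [ 474. -137.  104.] [[466.0, -141.0], [483.0, -131.0]]
side 95 far 23 [ 441. -273.  102.] [[430.0, -277.0], [449.0, -267.0]]
side 110 near 35 [ 472. -141.  118.] [[464.0, -146.0], [483.0, -136.0]]
side 110 far 22 [ 441. -270.  117.] [[432.0, -274.0], [451.0, -263.0]]
side 125 near 40 [ 473. -148.  134.] [[462.0, -155.0], [481.0, -143.0]]
side 125 far 21 [ 439. -262.  131.] [[432.0, -267.0], [453.0, -254.0]]
side 140 near 49 [ 468. -162.  148.] [[459.0, -173.0], [479.0, -153.0]]
side 140 far 12 [ 438. -245.  150.] [[435.0, -253.0], [446.0, -236.0]]
side 155 near 30 [ 464. -178.  158.] [[455.0, -184.0], [475.0, -169.0]]
side 155 far 72 [ 453. -204.  163.] [[440.0, -229.0], [470.0, -187.0]]
side face 276 -8.200732 474.529 -119.013275 [[448.0, -130.0, 17.0], [504.0, -111.0, 69.0]]
side battery 132 [[548.0, -144.0, 9.0], [557.0, -111.0, 21.0], [574.0, -89.0, 25.0]]
side wheel 305 [[407.0, 116.0, 9.0], [429.0, 146.0, 22.0], [451.0, 165.0, 25.0]]
((459.6551818847656, -204.13877868652344), (190.83642578125, 66.76063537597656), 76.0374526977539)
[[-0.002  1.     0.   ]
 [ 0.     0.    -1.   ]
 [-1.    -0.002 -0.   ]]
```

jog_arm([
  [[7, 0, 0], [0, 0, 0], -1],
  [[6.5, 0, 0], [0, 0, 0], -1],
  [[0, -8.6, 0], [0, 0, 0], -1],
  [[0, -8.6, 0], [0, 0, 0], -1],
  [[0, -8.6, 0], [0, 0, 0], -1],
  [[0, -8.6, 0], [0, 0, 0], -1],
  [[0, -8.6, 0], [0, 0, 0], -1],
  [[0, 0, 0], [0, 0, 0], -1],
])

```text
clock: 1.1
eef_pos: [649.3, 4.2, 235.2]
tool_rot: [-0.009, 0.82, -1.807]
force: [-0.5, 0.3, -0.1]
width: 85.4
```

```bash
cat >> h.py <<'E'
def go(p,a=None):
    s=read_state();R=Rn.from_euler("xyz",s["tool_rot"]).as_matrix()
    print("t",s["clock"],"pos",s["eef_pos"].round(1),"w",round(s["width"],1),"F",s["force"].round(1),"q",s["qpos"].round(2)); print(R.round(3).tolist())
    if p is not None: print("shift",(R.T@(np.array(p)-s["eef_pos"])).round(1))
    return s,R
E
python3 - <<'E'
from h import *
a=np.array([-.239*.7,-.971*.7,-.714]);sh=np.array([472,-156,141.])
go(sh-a*60)
E
```

```text
t 1.1 pos [649.3   4.2 235.2] w 85.4 F [-0.5  0.3 -0.1] q [-0.55  0.9   0.4   1.31  0.36  1.36 -0.61]
[[-0.16, 0.974, -0.163], [-0.663, -0.228, -0.713], [-0.731, -0.006, 0.682]]
shift [ 143.4 -135.3   77.4]
```

jog_arm([
  [[0, 0, 0], [0, -34, 40], -1],
  [[0, 0, 0], [36, -34, 37], -1],
  [[0, 0, 0], [36, -34, 0], -1],
  [[0, 0, 0], [36, -34, 0], -1],
  [[0, 0, 0], [35, 0, 0], -1],
  [[0, 0, 0], [0, 0, 0], -1],
])

```text
clock: 1.85
eef_pos: [479.6, -120.5, 187.6]
tool_rot: [-0.002, 0.82, -1.814]
force: [0.7, 0.9, -0.9]
width: 85.5
```

Run:
```python
from h import *
a=np.array([-.239*.7,-.971*.7,-.714]);sh=np.array([472,-156,141.])
s,R=go(sh+a*11)
d=get_image("wrist");P=cloud(d);save(d,"w1.png")
hsv=cv2.cvtColor(d["img"],cv2.COLOR_RGB2HSV)
m=(d["range_z"]>0)&(hsv[...,2]<70)&(P[...,2]>90)&(P[...,2]<175)&(abs(P[...,0]-460)<60)&(P[...,1]>-300)&(P[...,1]<-125)
q=P[m];print(m.sum(),cv2.minAreaRect(q[:,:2].astype(np.float32)))
for lo in range(90,175,10):
    for nm,s in(("near",q[(q[:,1]>-185)]),("far",q[q[:,1]<-220])):
        s=s[(s[:,2]>=lo)&(s[:,2]<lo+10)]
        if len(s)>20: print(nm,lo,len(s),np.percentile(s,[5,50,95],0).round(0).tolist())
```

```text
t 1.85 pos [ 479.6 -120.5  187.6] w 85.5 F [ 0.7  0.9 -0.9] q [-0.54  0.74  0.47  1.94  0.49  0.89 -0.77]
[[-0.164, 0.971, -0.174], [-0.662, -0.239, -0.71], [-0.731, -0.001, 0.682]]
shift [69.8  1.2 -5. ]
2645 ((464.98895263671875, -184.80886840820312), (100.3763656616211, 23.994264602661133), 75.7621078491211)
near 90 404 [[467.0, -141.0, 91.0], [477.0, -138.0, 95.0], [487.0, -135.0, 99.0]]
near 100 429 [[466.0, -143.0, 101.0], [477.0, -140.0, 105.0], [487.0, -137.0, 110.0]]
near 110 185 [[465.0, -144.0, 110.0], [476.0, -141.0, 112.0], [487.0, -138.0, 115.0]]
near 140 161 [[460.0, -168.0, 147.0], [472.0, -165.0, 149.0], [480.0, -162.0, 150.0]]
near 150 704 [[457.0, -183.0, 151.0], [467.0, -174.0, 155.0], [478.0, -166.0, 159.0]]
near 160 72 [[454.0, -185.0, 160.0], [460.0, -184.0, 161.0], [471.0, -181.0, 162.0]]
far 160 59 [[444.0, -233.0, 163.0], [455.0, -227.0, 165.0], [465.0, -222.0, 165.0]]
```

View pics/w1.png

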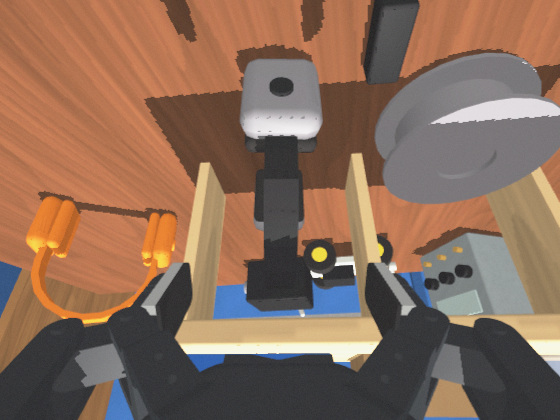

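The wrist view shows the band centred between the open jaws at column 281 (fingers at 195 and 370), with the near cup at (282,100). The yaw agrees within 0.5°. I'll advance along the tool axis and grip.

jog_arm([
  [[0, 0, 0], [20, 1.5, -1], -1],
  [[0, 0, 0], [20, 0, 0], -1],
  [[0, 0, 0], [17, 0, 0], -1],
  [[0, 0, 0], [15, 0, 0], -1],
  [[0, 0, 0], [0, 0, 0], -1],
  [[0, 0, 0], [0, 0, 0], 0.3],
  [[0, 0, 0], [0, 0, 0], 0.3],
  [[0, 0, 0], [0, 0, 0], 0.3],
])

```text
clock: 2.9
eef_pos: [472.5, -164.8, 134.2]
tool_rot: [0.001, 0.821, -1.805]
force: [-0.1, 1.0, 0.0]
width: 32.1
```

jog_arm([
  [[0, 0, 0], [0, 0, 0], 1],
  [[0, 0, 0], [0, 0, 0], 1],
  [[0, 0, 0], [0, 0, 0], 1],
  [[0, 0, 0], [0, 0, 0], 1],
])

```text
clock: 3.4
eef_pos: [472.2, -164.9, 134.2]
tool_rot: [0.0, 0.82, -1.806]
force: [-0.0, 4.2, 6.8]
width: 22.4
```

Run:
```python
from h import *
s,R=go(None);print("grasp pt",(s["eef_pos"]-11*R[:,0]).round(1)); print((R.T@[0.,0,1]).round(3),(R.T@[.239,.971,0]).round(3))
```

```text
t 3.4 pos [ 472.2 -164.9  134.2] w 22.4 F [-0.   4.2  6.8] q [-0.48  0.83  0.49  2.01  0.55  0.71 -0.81]
[[-0.159, 0.972, -0.171], [-0.663, -0.233, -0.711], [-0.731, 0.0, 0.682]]
grasp pt [ 473.9 -157.6  142.3]
[-0.731  0.     0.682] [-0.682  0.006 -0.731]
```

jog_arm([
  [[0, 0, 0], [-4.4, 0, 4.1], 1],
  [[0, 0, 0], [-4.4, 0, 4.1], 1],
  [[0, 0, 0], [0, 0, 0], 1],
  [[0, 0, 0], [-7, 0, -8], 1],
  [[0, 0, 0], [-14, 0, -15], 1],
  [[0, 0, 0], [-14, 0, -15], 1],
])

```text
clock: 4.15
eef_pos: [484.8, -112.6, 145.2]
tool_rot: [-0.0, 0.821, -1.805]
force: [0.2, 1.2, -2.6]
width: 22.8
```

Run:
```python
from h import *
s,R=go(None)
save(get_image("side"),"side2.png",(180,360,130,280),4)
```

```text
t 4.15 pos [ 484.8 -112.6  145.2] w 22.8 F [ 0.2  1.2 -2.6] q [-0.55  0.82  0.45  1.95  0.49  0.82 -0.81]
[[-0.158, 0.973, -0.17], [-0.663, -0.232, -0.712], [-0.732, -0.0, 0.681]]
```

View pics/side2.png

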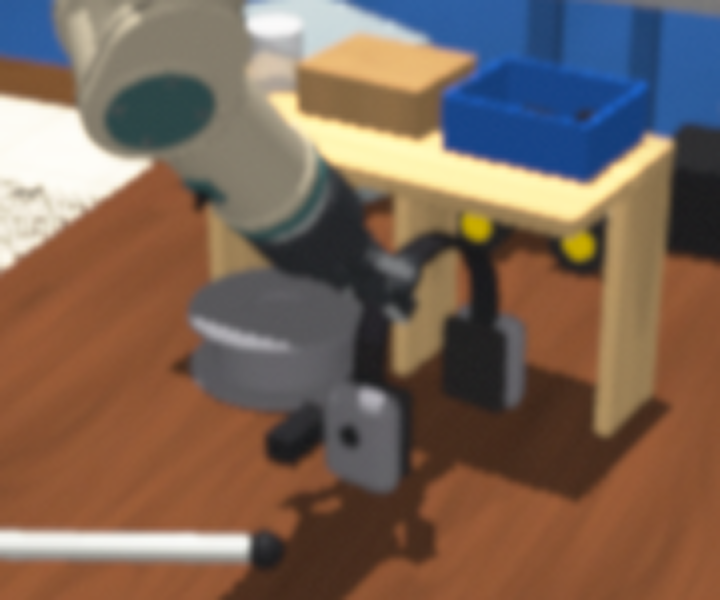

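The defenders are held level at the shoulder, both cups are off the table, and nothing is touching the shelf. I'll pull clear and then lift.

jog_arm([
  [[0, 0, 0], [-19, 0, -21], 1],
  [[0, 0, 0], [-20, 0, -21.5], 1],
  [[0, 0, 0], [-20, 0, -21.5], 1],
  [[0, 0, 0], [-20, 0, -21.5], 1],
  [[0, 0, 0], [-10, 0, -10], 1],
  [[0, 0, 0], [-18, 0, 17], 1],
  [[0, 0, 0], [-20, 0, 18.5], 1],
  [[0, 0, 0], [-20, 0, 18.5], 1],
])

```text
clock: 5.2
eef_pos: [514.1, 11.6, 225.7]
tool_rot: [-0.001, 0.819, -1.808]
force: [-0.1, 0.1, -2.2]
width: 22.9
```

jog_arm([
  [[0, 0, 0], [-20, 0, 18.5], 1],
  [[0, 0, 0], [-20, 0, 18.5], 1],
  [[0, 0, 0], [-20, 0, 18.5], 1],
  [[0, 0, 0], [-20, 0, 18.5], 1],
  [[0, 0, 0], [-12, 0, 11], 1],
  [[0, 0, 0], [0, 0, 0], 1],
])

```text
clock: 5.95
eef_pos: [514.8, 12.4, 350.6]
tool_rot: [0.002, 0.821, -1.806]
force: [-0.5, 0.1, -2.6]
width: 22.9
```

Run:
```python
from h import *
s,R=go(None);print((R.T@[0,0,1.]).round(3))
```

```text
t 5.95 pos [514.8  12.4 350.6] w 22.9 F [-0.5  0.1 -2.6] q [-0.7   0.59  0.43  1.6   0.4   1.42 -0.68]
[[-0.159, 0.972, -0.172], [-0.663, -0.234, -0.712], [-0.732, 0.001, 0.681]]
[-0.732  0.001  0.681]
```

jog_arm([
  [[-6.6, 0, 6.1], [0, 0, 0], 1],
  [[-6.6, 0, 6.1], [0, 0, 0], 1],
  [[-6.6, 0, 6.1], [0, 0, 0], 1],
  [[-6.6, 0, 6.1], [0, 0, 0], 1],
  [[0, 0, 0], [0, 0, 0], 1],
])

```text
clock: 6.58
eef_pos: [512.5, 11.8, 349.2]
tool_rot: [-0.008, 0.822, -1.186]
force: [0.1, 0.1, -2.4]
width: 22.6
```

Run:
```python
from h import *
s,R=go(None);print((R.T@[0,0,1.]).round(3), "jaw yaw",np.degrees(np.arctan2(R[1,1],R[0,1])))
d=get_image("side");save(d,"side3.png")
d2=get_image("scene");save(d2,"scene3.png")
for n,d,bx in(("side",d,None),("scene",d2,None)):
    P=cloud(d);p=s["eef_pos"];hsv=cv2.cvtColor(d["img"],cv2.COLOR_RGB2HSV)
    g=(d["range_z"]>0)&(hsv[...,1]<60)&(abs(P[...,0]-p[0])<130)&(P[...,1]>p[1]-170)&(P[...,1]<p[1]+80)&(P[...,2]<p[2]-55)&(P[...,2]>p[2]-170)&(P[...,2]>190)
    nl,lab,st,ce=cv2.connectedComponentsWithStats(g.astype(np.uint8))
    for i in range(1,nl):
        if st[i,4]>60: q=P[lab==i];print(n,st[i].tolist(),np.percentile(q,[2,50,98],0).round(0).tolist())
```

```text
t 6.575 pos [512.5  11.8 349.2] w 22.6 F [ 0.1  0.1 -2.4] q [-0.8   0.38  0.35  1.96  0.73  1.04 -0.53]
[[0.255, 0.925, 0.282], [-0.631, 0.381, -0.676], [-0.732, -0.006, 0.681]]
[-0.732 -0.006  0.681] jaw yaw 22.377100466858217
side [235, 154, 29, 52, 962] [[470.0, -105.0, 221.0], [502.0, 49.0, 264.0], [546.0, 63.0, 292.0]]
scene [293, 165, 19, 33, 505] [[490.0, 11.0, 227.0], [527.0, 39.0, 268.0], [536.0, 61.0, 293.0]]
scene [238, 171, 18, 35, 495] [[542.0, -122.0, 225.0], [579.0, -95.0, 268.0], [589.0, -75.0, 293.0]]
```

View pics/scene3.png

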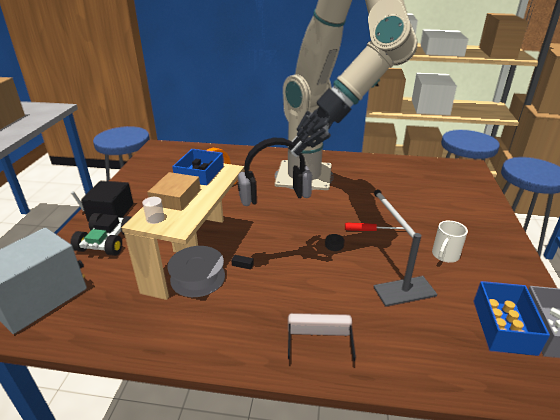

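The defenders are held level, both cups at z 225–293, now square to the bar's direction and clear of everything. I'll carry them over the bar at this height.

jog_arm([
  [[0, 0, 0], [-15, 7, -16], 1],
  [[0, 0, 0], [-28, 13, -30], 1],
  [[0, 0, 0], [-29, 13.5, -31], 1],
  [[0, 0, 0], [-29, 13.5, -31], 1],
  [[0, 0, 0], [-29, 13.5, -31], 1],
  [[0, 0, 0], [-29, 13.5, -31], 1],
  [[0, 0, 0], [-29, 13.5, -31], 1],
  [[0, 0, 0], [-20, 10, -22], 1],
])

```text
clock: 7.68
eef_pos: [487.3, 336.5, 348.3]
tool_rot: [-0.005, 0.823, -1.18]
force: [0.5, 0.5, -1.7]
width: 22.7
```

jog_arm([
  [[0, 0, 0], [0, 0, 0], 1],
  [[0, 0, 0], [0, 0, 0], 1],
])

```text
clock: 7.92
eef_pos: [488.3, 332.0, 349.4]
tool_rot: [-0.005, 0.82, -1.183]
force: [0.7, -1.2, -1.9]
width: 22.7
```

```bash
cat > m.py <<'E'
from h import *
s,R=go(None);print((R.T@[0,0,1.]).round(3), "jaw yaw",np.degrees(np.arctan2(R[1,1],R[0,1])))
g=s["eef_pos"]-11*R[:,0];ye=np.array([R[0,1],R[1,1]]);ye/=np.linalg.norm(ye);xe=np.array([ye[1],-ye[0]])
print("pred origin",(g[:2]+54*xe).round(1),g[2]-140,"along/perp bar frame")
by=np.array([.9275,.3738]);bx=np.array([.3738,-.9275]);O=np.array([504,287.])
for n in("scene","side","wrist"):
    d=get_image(n);save(d,n+"4.png");P=cloud(d);hsv=cv2.cvtColor(d["img"],cv2.COLOR_RGB2HSV)
    q=P[...,:2]-O;X=q@bx;Y=q@by;Z=P[...,2];ok=d["range_z"]>0
    b=ok&(abs(X)<22)&(abs(Y)<135)&(Z>168)&(Z<192)
    if b.sum()>60:
        for lo in range(-130,130,20):
            t=b&(Y>=lo)&(Y<lo+20)
            if t.sum()>8: print(n,"bar Y",lo,t.sum(),"X",np.percentile(X[t],[3,50,97]).round(1),"Z",np.percentile(Z[t],[50,97]).round(1))
        print(n,"Y ext",np.percentile(Y[b],[.5,99.5]).round(1))
    g=ok&(abs(X)<130)&(abs(Y)<60)&(Z>200)&(Z<300)&(hsv[...,1]<70)
    nl,lab,st,ce=cv2.connectedComponentsWithStats(g.astype(np.uint8))
    for i in range(1,nl):
        if st[i,4]>60:
            t=lab==i;print(n,"cup",st[i].tolist(),*[np.percentile(v[t],[3,50,97]).round(0) for v in(X,Y,Z)])
E
python3 m.py
```

```text
t 7.925 pos [488.3 332.  349.4] w 22.7 F [ 0.7 -1.2 -1.9] q [-1.11  0.67  0.23  1.41  0.5   1.5  -0.65]
[[0.258, 0.924, 0.281], [-0.632, 0.381, -0.675], [-0.731, -0.004, 0.682]]
[-0.731 -0.004  0.682] jaw yaw 22.423311760572577
pred origin [506.1 289. ] 217.40667349066422 along/perp bar frame
scene bar Y -70 14 X [-4.9  0.4  7.3] Z [184.5 185.9]
scene bar Y -50 24 X [-2.   4.4  7.6] Z [183.9 186.5]
scene bar Y -30 30 X [-5.5  4.7  7.4] Z [183.3 186.7]
scene bar Y -10 25 X [-2.7  4.1  7.4] Z [183.1 187. ]
scene bar Y 10 25 X [-3.3  3.4  8.1] Z [182.  186.4]
scene bar Y 30 31 X [-0.4  4.8  8.7] Z [184.1 187.4]
scene bar Y 50 32 X [-3.6  5.5  9.8] Z [183.6 186.4]
scene bar Y 70 34 X [-1.7  6.1  8.9] Z [182.8 186.2]
scene bar Y 90 34 X [-2.5  5.4  9. ] Z [184.3 190.9]
scene bar Y 110 72 X [-4.9  4.9 10.5] Z [183.  191.3]
scene Y ext [-63.7 123.8]
scene cup [413, 169, 26, 33, 639] [-86. -58. -51.] [-17.  23.  32.] [227. 266. 295.]
scene cup [363, 176, 23, 35, 628] [59. 84. 94.] [-17.  23.  31.] [226. 266. 293.]
side bar Y -130 31 X [-10.9  -5.9   2.3] Z [181.8 188. ]
side bar Y -110 76 X 
[... 516 characters left out ...]
47, 73, 1883] [-96. -86.  72.] [-28.  -6.  26.] [227. 265. 293.]
wrist bar Y -130 146 X [-8.4 -4.4  5.9] Z [184.7 188.5]
wrist bar Y -110 460 X [-8.4 -3.3  6.7] Z [183.6 188.7]
wrist bar Y -90 348 X [-5.3 -2.5  5.8] Z [183.1 185.3]
wrist bar Y -70 320 X [-5.4 -2.9  5.5] Z [182.9 185.4]
wrist bar Y 50 290 X [-6.1 -3.4  3.8] Z [183.  185.5]
wrist bar Y 70 348 X [-6.1 -3.1  5.8] Z [183.2 185.7]
wrist bar Y 90 465 X [-6.7 -3.7  5.5] Z [183.7 190.5]
wrist bar Y 110 343 X [-8.3 -5.9  8.3] Z [189.4 191. ]
wrist Y ext [-116.7  120.9]
wrist cup [219, 42, 117, 129, 12852] [-94. -90. -62.] [-26.  -0.  27.] [230. 278. 295.]
wrist cup [245, 183, 9, 68, 478] [54. 56. 74.] [-29. -25. -22.] [226. 265. 290.]
```

View pics/scene4.png

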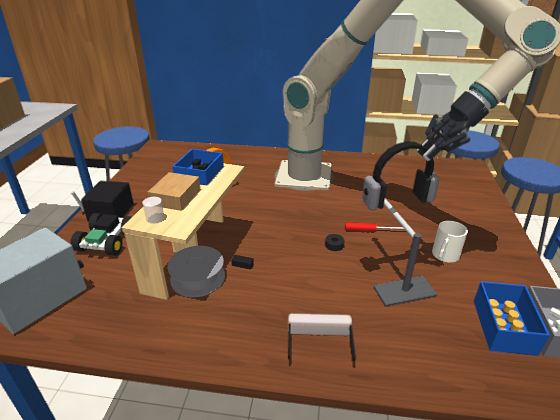

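View pics/wrist4.png

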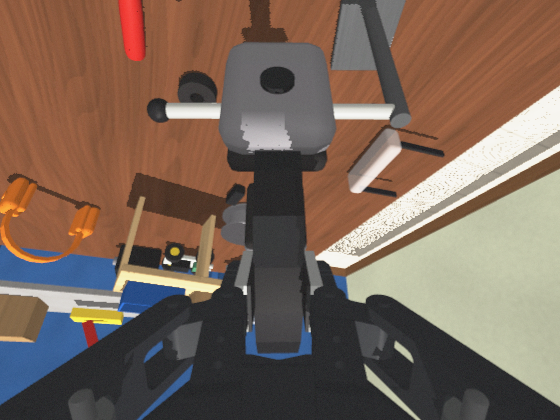

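The scene and wrist views show the cups straddling the bar from above, about 35 mm clear. The bar axis is within about 1 mm of the mid-point between the cups, and the along-bar offset is about 0. I'll check the mug's clearance from the -x cup before lowering.

Run:
```python
from h import *
import pickle
d=pickle.load(open("side.pkl","rb"));P=cloud(d)[345:415,155:210].reshape(-1,3)
q=P[(P[:,2]>20)&(P[:,2]<110)];print("mug",np.percentile(q,[2,50,98],0).round(0).tolist(),"cup outer",[504-94*.3738,287+94*.9275])
```

```text
mug [[388.0, 433.0, 23.0], [424.0, 479.0, 66.0], [463.0, 510.0, 96.0]] cup outer [468.8628, 374.185]
```

jog_arm([
  [[0, 0, 0], [11, 0, -10.3], 1],
  [[0, 0, 0], [18, 0, -16.8], 1],
  [[0, 0, 0], [18, 0, -16.8], 1],
  [[0, 0, 0], [11, 0, -10.3], 1],
  [[0, 0, 0], [0, 0, 0], 1],
])

```text
clock: 8.7
eef_pos: [487.7, 331.2, 269.6]
tool_rot: [-0.007, 0.82, -1.184]
force: [-0.8, -0.2, -2.2]
width: 22.5
```

jog_arm([
  [[0, 0, 0], [13, 0, -12], 1],
  [[0, 0, 0], [17, 0, -16], 1],
  [[0, 0, 0], [17, 0, -16], 1],
  [[0, 0, 0], [15, 0, -14], 1],
  [[0, 0, 0], [9, 0, -8.4], 1],
  [[0, 0, 0], [0, 0, 0], 1],
  [[0, 0, 0], [0, 0, 0], 1],
])

```text
clock: 9.57
eef_pos: [488.3, 332.0, 174.2]
tool_rot: [-0.002, 0.821, -1.181]
force: [0.0, -0.2, -2.5]
width: 23.0
```

jog_arm([
  [[0, 0, 0], [1.5, 0, -1.4], 1],
  [[0, 0, 0], [1.5, 0, -1.4], 1],
  [[0, 0, 0], [0, 0, 0], 1],
])

```text
clock: 9.95
eef_pos: [487.7, 331.9, 169.4]
tool_rot: [-0.004, 0.821, -1.182]
force: [-0.4, -0.7, -2.7]
width: 22.8
```

jog_arm([
  [[0, 0, 0], [1.5, 0, -1.4], 1],
  [[0, 0, 0], [1.5, 0, -1.4], 1],
  [[0, 0, 0], [0, 0, 0], 1],
])

```text
clock: 10.32
eef_pos: [487.7, 331.8, 165.1]
tool_rot: [-0.004, 0.821, -1.182]
force: [1.0, 0.2, -2.0]
width: 22.6
```

jog_arm([
  [[0, 0, 0], [1.5, 0, -1.4], 1],
  [[0, 0, 0], [0.7, 0, -0.7], 1],
  [[0, 0, 0], [0, 0, 0], 1],
])

```text
clock: 10.7
eef_pos: [487.7, 331.8, 162.2]
tool_rot: [-0.004, 0.821, -1.182]
force: [-0.1, 0.6, -2.2]
width: 22.6
```

Run:
```python
from h import *
s,R=go(None)
d=get_image("scene");save(d,"scene5.png",(330,470,120,260),4)
O=np.array([504,287.]);by=np.array([.9275,.3738]);bx=np.array([.3738,-.9275])
for n in("scene","side"):
    d=get_image(n);P=cloud(d);q=P[...,:2]-O;X=q@bx;Y=q@by;Z=P[...,2]
    for nm,m in(("band",(abs(X)<10)&(abs(Y)<14)&(Z>188)&(Z<230)),("bar",(abs(X)<10)&(abs(Y)<70)&(abs(Y)>30)&(Z>170)&(Z<195))):
        m&=d["range_z"]>0
        if m.sum()>5: print(n,nm,m.sum(),np.percentile(Z[m],[5,50,95]).round(1))
```

```text
t 10.7 pos [487.7 331.8 162.2] w 22.6 F [-0.1  0.6 -2.2] q [-1.1   0.88  0.21  1.56  0.5   1.19 -0.84]
[[0.258, 0.924, 0.281], [-0.631, 0.382, -0.676], [-0.732, -0.003, 0.681]]
scene band 49 [189.7 194.  195.9]
scene bar 117 [177.4 183.7 186.3]
side band 30 [190.1 193.4 196.2]
side bar 120 [173.5 181.5 185.4]
```

View pics/scene5.png

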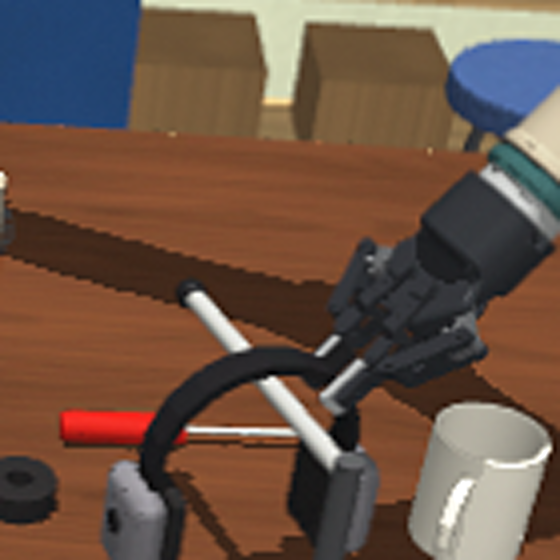

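The band crown is just above the bar: band top is about 195 mm and should rest at about 193. I'll ease down to contact.

jog_arm([
  [[0, 0, 0], [0.8, 0, -0.7], 1],
  [[0, 0, 0], [0, 0, 0], 1],
])

```text
clock: 11.1
eef_pos: [487.7, 331.8, 161.1]
tool_rot: [-0.004, 0.821, -1.182]
force: [0.3, -1.2, -2.4]
width: 22.3
```

jog_arm([
  [[0, 0, 0], [0.8, 0, -0.7], 1],
  [[0, 0, 0], [0, 0, 0], 1],
])

```text
clock: 11.35
eef_pos: [487.9, 331.7, 160.4]
tool_rot: [-0.004, 0.821, -1.182]
force: [-1.3, -0.4, 0.3]
width: 22.6
```

jog_arm([
  [[0, 0, 0], [0.6, 0, -0.5], 1],
  [[0, 0, 0], [0, 0, 0], 1],
])

```text
clock: 11.6
eef_pos: [488.0, 331.6, 159.8]
tool_rot: [-0.003, 0.82, -1.182]
force: [-0.0, -0.5, 0.9]
width: 22.8
```

Force z went from -2.4 to +0.9 N, so the bar is carrying the weight. I'll release slowly and check.

jog_arm([
  [[0, 0, 0], [0, 0, 0], 0.4],
  [[0, 0, 0], [0, 0, 0], 0.2],
  [[0, 0, 0], [0, 0, 0], 0],
  [[0, 0, 0], [0, 0, 0], -0.3],
  [[0, 0, 0], [0, 0, 0], -0.6],
  [[0, 0, 0], [0, 0, 0], -0.6],
  [[0, 0, 0], [0, 0, 0], -0.6],
])

```text
clock: 12.48
eef_pos: [487.8, 331.8, 159.4]
tool_rot: [-0.004, 0.821, -1.182]
force: [-0.0, 0.9, -0.8]
width: 68.3
```

jog_arm([
  [[0, 0, 0], [-10, 0, 0], -0.6],
  [[0, 0, 0], [-20, 0, 0], -0.6],
  [[0, 0, 0], [-30, 0, 0], -0.6],
  [[0, 0, 0], [-40, 0, 0], -0.6],
  [[0, 0, 0], [-30, 0, 0], -0.6],
  [[0, 0, 0], [0, 0, 0], -0.6],
])

```text
clock: 13.22
eef_pos: [453.6, 416.6, 255.8]
tool_rot: [0.001, 0.825, -1.175]
force: [0.3, 0.1, -0.3]
width: 68.2
```

Run:
```python
from h import *
s,R=go(None)
O=np.array([504,287.]);by=np.array([.9275,.3738]);bx=np.array([.3738,-.9275])
for n in("scene","side","wrist"):
    d=get_image(n);save(d,n+"6.png");P=cloud(d);q=P[...,:2]-O;X=q@bx;Y=q@by;Z=P[...,2];ok=d["range_z"]>0
    hsv=cv2.cvtColor(d["img"],cv2.COLOR_RGB2HSV)
    c=ok&(abs(X)>45)&(abs(X)<110)&(abs(Y)<60)&(Z>15)&(Z<125)&(hsv[...,1]<80)
    for nm,t in(("-x",c&(X<0)),("+x",c&(X>0)),("crown",ok&(abs(X)<12)&(abs(Y)<40)&(Z>187)&(Z<215))):
        if t.sum()>20: print(n,nm,t.sum(),*[np.percentile(v[t],[3,50,97]).round(0) for v in(X,Y,Z)])
```

```text
t 13.225 pos [453.6 416.6 255.8] w 68.2 F [ 0.3  0.1 -0.3] q [-1.18  0.83  0.19  1.34  0.44  1.47 -0.78]
[[0.261, 0.923, 0.282], [-0.626, 0.385, -0.678], [-0.735, 0.0, 0.678]]
scene -x 298 [-86. -52. -48.] [-16.  15.  34.] [ 39.  75. 120.]
scene +x 531 [61. 84. 96.] [-16.  21.  32.] [ 39.  83. 117.]
scene crown 61 [-11.   2.  11.] [-10.   6.  20.] [188. 192. 194.]
side -x 1054 [-95. -89. -62.] [-27.  -1.  28.] [ 35.  82. 117.]
side +x 513 [51. 55. 79.] [-27.  -9.  15.] [ 41.  76. 103.]
wrist -x 4572 [-93. -88. -60.] [-25.   1.  29.] [ 38.  89. 120.]
wrist +x 695 [55. 57. 81.] [-27. -18.  28.] [ 38.  83. 104.]
wrist crown 221 [-11.  -3.   9.] [-10.   1.  13.] [191. 192. 193.]
```

View pics/scene6.png

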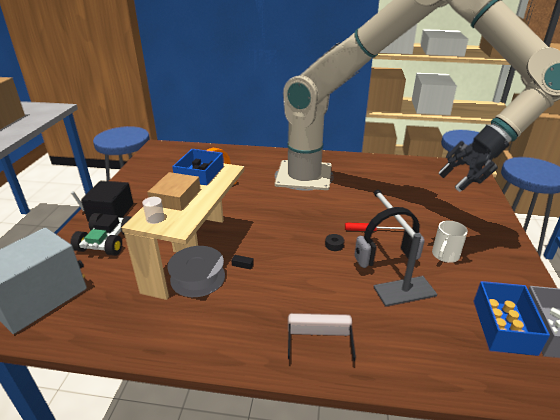

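The defenders hang squarely at mid-bar, with a cup on each side of it at (366,252) and (412,243). The gripper is well clear at (470,160), and the bystanders are where they were. I'll let half a second pass, check it is still, and hand in.

jog_arm([
  [[0, 0, 0], [0, 0, 0], -0.6],
  [[0, 0, 0], [0, 0, 0], -0.6],
  [[0, 0, 0], [0, 0, 0], -0.6],
  [[0, 0, 0], [0, 0, 0], -0.6],
])

```text
clock: 13.88
eef_pos: [454.3, 413.6, 254.4]
tool_rot: [-0.004, 0.821, -1.182]
force: [0.6, 0.6, -0.1]
width: 68.1
```

Run:
```python
from h import *
a=cv2.imread("pics/scene6.png")[...,::-1].astype(int);b=get_image("scene")["img"].astype(int)
print("diff px around stand",(abs(a-b).max(2)[180:300,340:435]>40).sum())
print(finish_job())
```

```text
diff px around stand 22
the job is handed in; nothing more can be done
None
```

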